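Pin the board carriage of a rework jig into line

TASK

On the rework jig, slide the board carriage (the one with the orange tab) across to its end stop, then take the red tapered alignment pin from the rack and drive it down through the hole in the carriage plate and into the hidden bush below until its collar sits fully home and the pin stands upright, then let go. The bush is not exactly where the jig says, so rest the tip lightly on it, feel about for its bore, then drive the pin in, and never force anything on the jig (no more than about 30 N), and leave the blue dowel and the jar, reel, screwdriver and nozzle alone.

Things in the scene. Friction and masses are not known exactly. Their poses are not given: they have to be found in the camera images.
- jig: Fixed grey block, 150 x 250 x 50 mm high (x -75 to 75 mm, y -130 to 120 mm), with dark guide rails 58 mm high along both long sides (to x = +-87 mm). Origin on its underside on the bench, straight below the marked bush position; z up; the carriage slides along its y axis, +y towards the end stop
- bush_mark (a point): marked (nominal) bush position, on the block's top, 50 mm above the bench; axes as the jig. A hidden, rigid brass bush lies there, under the plate, with a round bore of 15 mm diameter down to the bench. The bore's axis is really 5.5 mm from this mark, in a direction that differs every time and is not told, but at least 47 degrees away from +y. The bush is flat for 17 mm around the bore
- carriage (a joint): travel of the aluminium board carriage along the jig's y, m. 0: the plate's hole is level with the bush mark in y. Slightly springy end stop at +0.009 (about 5 N/mm), where the hole overshoots the mark by 9 mm, so that the pin must draw it back. Starts from -0.042 to -0.020. Slides with about 3 N friction and stays where left
- tab_top (a point): centre of the top of the carriage's orange upright tab: 34 mm along the jig's x, 12 mm thick along its y, 35 mm tall, top 94 mm above the bench (foot on the carriage at 59 mm). It is 85 mm on the -y side of bush-mark level when the carriage reads 0; the space on its -y side is clear. Axes as the jig
- plate_hole (a point): centre of the upper mouth of the 15 mm through hole in the carriage's aluminium plate (92 x 134 mm, 10 mm thick, top 61 mm above the bench, 1 mm clear of the bush). The plate also floats in the carriage along the jig's x, 10 mm either way from the mark, friction about 2.5 N, starting up to 3 mm off. A 4 mm high green board lies on it 29 mm past the hole on +y
- pin: tapered pin, about 140 g, upright in one of two rack holes, hung by its collar. Origin on the axis at the underside of the steel collar (30 mm diameter, 6 mm thick). Above the collar a red flat-sided grip, 14 mm thick along the pin's x, 30 mm wide along y, from 6 to 46 mm above the origin. Fully home the collar lies on the plate, 61 mm above the bench
- pin_tip (a point): centre of the pin's flat tip, 50 mm below its origin. From the collar down the steel shank is 14 mm in diameter for 20 mm, then a cone 30 mm long narrows to 8 mm at this tip
- rack: fixed black block, 60 x 150 x 60 mm high, origin at the centre of its underside; two round holes of 18 mm diameter at y = +45 and -45 mm of its frame, right through, hold the red pin and the blue dowel, either way round
- dowel: bystander: parallel drill dowel with the same collar and grip as the pin but a blue grip and a 17 mm shank, 45 mm long, too thick for the jig. Origin at the underside of its collar
- flux_jar: bystander: small jar, 48 mm diameter, 55 mm high, origin under its centre
- solder_reel: bystander: blue reel standing on end, 54 mm diameter, 40 mm high, origin under its centre
- driver: bystander: red-handled screwdriver, about 200 mm long, lying on the bench, origin under it
- nozzle: bystander: steel hot-air nozzle standing on end, 22 mm diameter, 42 mm high, origin under its centre
Things that resemble listed ones, but are neither listed nor needed, are in the scene too. Leave any turquoise or yellow look-alike of the pin alone.

How it is judged:
On the way, in this order (a step that is already met when the one before it is completed fails the run):
1. the carriage has been slid across to its end stop (within 4 mm of it) (value of joint carriage above 0.005 m), for 0.1 s.
2. the pin is fully home: collar within 2.5 mm of the plate, in its hole, upright (z of pin in the frame of jig below 0.0635 m and horizontal distance between pin and plate_hole below 0.003 m and angle between pin's own z axis and vertical below 0.07 rad), for 0.2 s.
At the end, for the whole second after the job is handed in: The red pin stands at rest in the plate's hole and the bush, collar underside no more than 63.5 mm above the bench (61 mm is home), within 3 mm of the hole's centre, within 4 degrees of upright, released (all of step 2 and linear speed of pin below 0.01 m/s); the robot touches nothing.
It fails at once if more than 35 N between the pin and the jig (with carriage, plate and bush) (contact force between pin and jig above 35 N).
It fails at once if more than 35 N between the arm or fingers and the jig with its carriage (contact force between any of the fingers, the arm and jig above 35 N).
It fails at once if a thing to be left alone moved by more than 25 mm (dowel, jar, reel, screwdriver, nozzle) (distance of any of dowel, flux_jar, solder_reel, driver, nozzle from where it was at the start of the episode above 0.025 m).
It also fails if it takes over 72 s, if anything falls off the work surface, if the arm or the gripper's body presses on something with over 40 N, if the wrist force passes 120 N, or if a joint passes its speed limit or range.

ROBOT

A 7-joint arm with a two-finger parallel gripper is mounted at the origin on the work surface. World frame = base frame: x ahead of the robot, y to its left, z up, the work surface at z = 0. Lengths are in m, angles in rad, forces in N, time in s.
With the tool pointing down it reaches from about 0.35 to 0.9 m from the base axis. Payload 8.1 kg.
Tool frame: the origin (TCP) lies where the fingers leave the gripper's body, on its centre line; the fingertips stand 66 mm ahead of it and the grasp point (between the pads) lies 47 mm ahead of it (arm.tip_reach is the distance from the TCP to the fingertips, in m); z points along the fingers, y is the direction in which the jaws open and shut (so a half turn about z gives the same grasp; the last joint's range is limited). The gripper opens to 92 mm and grips with 3 to 60 N. Pads are 19 mm wide; open, the fingers measure 130 mm over their backs; the gripper's body (75 mm by 190 mm) begins 47 mm behind the grasp point.
Start: joints at [-1.352, 0.434, 0.025, 1.573, -0.012, 1.134, -0.075], TCP at [0.198, 0.593, 0.292] pointing down, gripper open.
Joint ranges: [-2.62, 2.62], [-0.44, 2.09], [-1.27, 1.32], [0.08, 2.57], [-1.32, 4.46], [0.12, 2], [-2.74, 2.74]. Speed limits (rad/s): [2.22, 2.22, 3.01, 3.01, 3.14, 3.14, 3.14].

INTERFACE

Orientations are given as a rotation vector (axis times angle).
In Python, from cell import arm gives the robot as it stands.
- The arm moves only by the tool carry_out, never from a script. Its argument "plan" is a list of rows, each a list of 5 numbers: the shift along the world's x, y, z in cm, then the turn about the world's z in rad, then the finger opening in cm, from 0 to 9.18. In form: [[tx, ty, tz, spin, fingers], ...]. A call has 1 to 20 rows; each row is the pose to reach, as a shift and turn from the pose measured when the call began; what a row does not reach only later rows make up. A row lasts 1/10 s, in which the tool goes at most 50 mm and 8.59 degrees, less where a joint would pass 70% of its speed; a pose out of reach is approached as far as the arm can. A call with a gripper value outside its range is refused whole. The fingers move at their own pace and stop on an object; "squeeze" is the grip in N (left out, the last holds). Time passes only in rows, so rows that repeat a pose let the fingers close. It gives the time, the measured TCP pose, the force and the opening at its end, in the units of the state.
- arm.observe(): the state, without advancing time (a new reading comes with each control period).
- arm.get_image(name): name is "scene" or "side" or "wrist"; returns (picture, depth): 400x640x3 uint8, red, green, blue; 400x640 float32, m along the optical axis (not along the pixel's ray), 0 where there is no reading.
- arm.get_calibration(name): a dict with "intrinsics" (3x3 intrinsics, pixels), "rvec" (rotation vector, rad) and "tvec" (3), from world to camera coordinates, as OpenCV has them; the wrist camera has in their place "tool_from_camera" (4x4, takes a point from camera to tool coordinates, whose origin is the TCP and whose axes are the flange's). Camera axes: x right, y down, z forward; pixel columns grow to the right and rows downward; lengths in m; the calibration is good to about 2 mm. The wrist camera is an equidistant fisheye: a pixel r from the principal point sees the ray r / f radians off the axis. A picture is of the moment at which its call begins: read the wrist's pose just before it. get_calibration takes no time and is no camera call.
- arm.sign_off(): hands the job in, once; it reports no verdict.
The state is a dict: "clock": time; "joints": joint angles; "dq": joint speeds; "joint_efforts": joint torques, N m; "position": TCP position; "ee_rot": TCP orientation; "force": force on the tool from outside, world axes, zero at the start; "ft_torque": the same for the moment, N m; "width": opening from 0.0 (shut) to 1.0 (fully open).
Only numpy, scipy, OpenCV 4.12 (cv2) and the standard library are available. Lean on these libraries where they do the work, as an engineer would, in place of code of your own. Each camera call takes 0.05 s, during which the arm holds its last target. There are 200 camera calls.

## Working session

There is one attempt and no reset: what is moved stays moved. The work goes in short steps, Python scripts to look and compute and a tool call to move; the robot and the scene stay as the last step left them, time stands still between calls to the robot, and variables do not carry over. Pictures are saved under pics/ and viewed, about 8 in all and at most 12, crops included, and the job is handed in when it is done.

Besides the shell and the picture viewer there is one more tool, called after "Request:" as name(argument=value, ...) on one line, values as JSON. carry_out: Moves the arm, as the interface text tells. Its arguments: {"type":"object","properties":{"plan":{"type":"array"},"squeeze":{"type":"number"}},"required":["plan"]}

```bash
ls; mkdir -p pics; python3 - <<'E'
from cell import arm
import cv2,numpy as np
np.set_printoptions(precision=4,suppress=True)
print(arm.observe())
for n in("scene","side"):
    im,d=arm.get_image(n); cv2.imwrite(f"pics/{n}0.png",im[:,:,::-1]); np.savez(f"pics/{n}0.npz",im=im,d=d)
    print(n,arm.get_calibration(n), (d>0).mean())
print(arm.get_calibration("wrist"))
E
```

```text
pics
{'clock': 0.0, 'joints': array([-1.3516,  0.4352,  0.025 ,  1.5741, -0.0116,  1.134 , -0.0751]), 'dq': array([-0.0007, -0.0005, -0.0007,  0.001 , -0.0009,  0.0001, -0.0006]), 'joint_efforts': array([ -0.0007, -66.7857,   0.9845, -31.446 ,  -0.0606,   0.0429,
         0.0002]), 'position': array([0.1976, 0.5925, 0.2915]), 'ee_rot': array([-0.5034, -3.1009,  0.0025]), 'force': array([-0.1764, -0.3938, -0.0327]), 'ft_torque': array([ 0.0566, -0.0091,  0.0181]), 'width': 1.0019670219738275}
scene {'intrinsics': array([[417.0637,   0.    , 323.0021],
       [  0.    , 417.0637, 194.4199],
       [  0.    ,   0.    ,   1.    ]]), 'rvec': array([ 0.7774,  2.6422, -1.053 ]), 'tvec': array([ 0.4946, -0.1734,  1.5282])} 0.99594140625
side {'intrinsics': array([[399.3465,   0.    , 318.4067],
       [  0.    , 399.3465, 195.6727],
       [  0.    ,   0.    ,   1.    ]]), 'rvec': array([ 2.1925, -0.8475,  0.3941]), 'tvec': array([-0.4146,  0.3348,  0.7731])} 0.9961796875
{'intrinsics': array([[309.7069,   0.    , 320.6761],
       [  0.    , 309.7069, 205.8846],
       [  0.    ,   0.    ,   1.    ]]), 'tool_from_camera': array([[ 0.0002, -0.9675, -0.2528,  0.0671],
       [ 1.    ,  0.0002, -0.0002, -0.0008],
       [ 0.0002, -0.2528,  0.9675, -0.0916],
       [ 0.    ,  0.    ,  0.    ,  1.    ]])}
```

View pics/scene0.png

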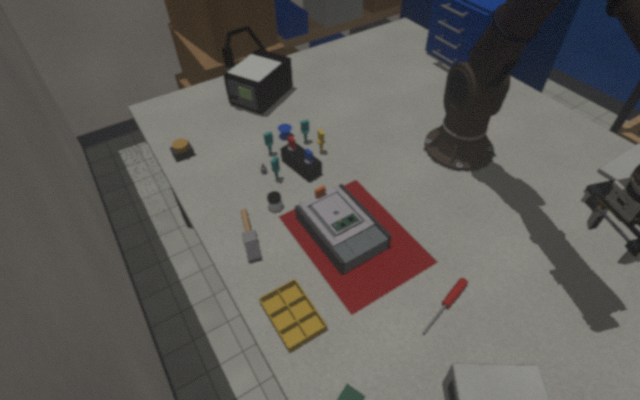

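View pics/side0.png

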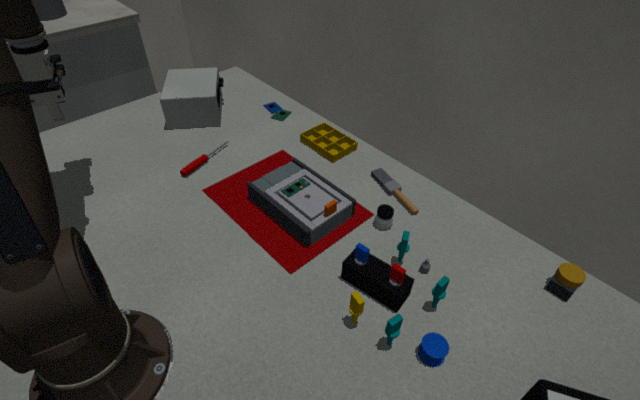

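Side view: the red pin is at (398,275) and the blue dowel at (361,253), both in the black rack. The orange tab is at (331,208). Turquoise look-alikes stand at (404,245), (440,291) and (394,328), and a yellow one at (356,305). Scene view: red (291,143), blue (308,155), tab (320,191). The red screwdriver is far off at (455,292). I choose the red grip in the rack.

```bash
cat > h.py <<'E'
import cv2,numpy as np
from cell import arm
from scipy.spatial.transform import Rotation as R
np.set_printoptions(precision=4,suppress=True)
def cloud(n,im=None,d=None):
    c=arm.get_calibration(n); K=c["intrinsics"]
    v,u=np.mgrid[0:400,0:640]
    p=np.stack([(u-K[0,2])/K[0,0]*d,(v-K[1,2])/K[1,1]*d,d],-1)
    return (p-c["tvec"])@R.from_rotvec(c["rvec"]).as_matrix()   # R^T (p-t)
def ray(n,u,v):
    c=arm.get_calibration(n);K=c["intrinsics"];M=R.from_rotvec(c["rvec"]).as_matrix()
    return -M.T@c["tvec"], M.T@np.array([(u-K[0,2])/K[0,0],(v-K[1,2])/K[1,1],1])
def onplane(n,u,v,z):
    o,r=ray(n,u,v); return o+r*(z-o[2])/r[2]
def wray(u,v,pos,rot):
    c=arm.get_calibration("wrist");K=c["intrinsics"];T=c["tool_from_camera"]
    a=np.array([u-K[0,2],v-K[1,2]]);r=np.hypot(*a);th=r/K[0,0]
    d=np.r_[a/max(r,1e-9)*np.sin(th),np.cos(th)]
    M=R.from_rotvec(rot).as_matrix()
    return pos+M@T[:3,3], M@T[:3,:3]@d
def wplane(u,v,z,pos,rot):
    o,r=wray(u,v,pos,rot); return o+r*(z-o[2])/r[2]
def hsvmask(im,lo,hi):
    return cv2.inRange(cv2.cvtColor(im,cv2.COLOR_RGB2HSV),np.array(lo),np.array(hi))
E
python3 - <<'E'
from h import *
rng={'red':[(0,150,60),(5,255,255)],'orange':[(7,150,60),(15,255,255)],'blue':[(105,120,40),(125,255,255)],'turq':[(82,100,30),(98,255,255)],'yel':[(20,140,60),(30,255,255)],'black':[(0,0,0),(180,255,38)]}
for n in("side","scene"):
    z=np.load(f"pics/{n}0.npz"); P=cloud(n,d=z['d'])
    for k,(lo,hi) in rng.items():
        m=hsvmask(z['im'],lo,hi)
        N,L,S,C=cv2.connectedComponentsWithStats(m)
        for i in range(1,N):
            if S[i,4]<(12 if k!='black' else 150): continue
            q=P[L==i]; c=np.median(q,0)
            if not(0.2<c[0]<1.1 and abs(c[1])<.6 and c[2]<.3):continue
            top=q[q[:,2]>np.percentile(q[:,2],90)-.006]
            print(n,k,S[i,4],C[i].round(),c,"top",np.median(top,0),np.percentile(q[:,2],95))
E
```

```text
side red 104 [281. 158.] [0.6782 0.2981 0.0002] top [0.6781 0.298  0.0003] 0.0029232542754677013
side red 175 [194. 164.] [0.4444 0.4237 0.0216] top [0.4444 0.4263 0.0232] 0.026178251905419798
side red 1724 [254. 214.] [0.4521 0.165  0.0003] top [0.4523 0.1653 0.0003] 0.00279916243893678
side red 55 [360. 208.] [ 0.6968 -0.0279 -0.    ] top [ 0.6968 -0.0279 -0.    ] 0.001941268734909168
side red 80 [362. 217.] [ 0.6709 -0.0554 -0.    ] top [ 0.6709 -0.0554 -0.    ] 0.0022684549821266743
side red 100 [344. 227.] [ 0.6126 -0.0488 -0.    ] top [ 0.6126 -0.0488 -0.    ] 0.0025103800468827702
side red 15 [275. 225.] [0.4808 0.0773 0.0006] top [0.4808 0.0773 0.0006] 0.0024849493887590976
side red 182 [319. 246.] [ 0.5207 -0.0529  0.0002] top [ 0.5207 -0.0529  0.0002] 0.002139856498725959
side red 33 [303. 261.] [ 0.4564 -0.0618 -0.    ] top [ 0.4564 -0.0618 -0.    ] 0.0028231347472796923
side red 77 [398. 268.] [ 0.54   -0.27    0.1047] top [ 0.5397 -0.2699  0.1047] 0.10693804913878836
side orange 123 [330. 207.] [ 0.5762 -0.0302  0.0848] top [ 0.5777 -0.0273  0.0923] 0.09407115199099954
s
[... 1714 characters left out ...]
red 169 [455. 292.] [0.4516 0.4345 0.0237] top [0.4499 0.4344 0.024 ] 0.027398112862802606
scene orange 12 [320. 189.] [ 0.5816 -0.022   0.0924] top [ 0.5816 -0.022   0.0924] 0.09488767315440234
scene blue 80 [284. 129.] [ 0.5008 -0.4033  0.0395] top [ 0.5013 -0.4053  0.0396] 0.04274413597509291
scene blue 21 [308. 152.] [ 0.5314 -0.1755  0.1038] top [ 0.531  -0.1755  0.1045] 0.10634631738496655
scene turq 16 [268. 134.] [ 0.5948 -0.3415  0.0933] top [ 0.5948 -0.3413  0.0947] 0.09798829803661016
scene turq 17 [274. 160.] [ 0.6351 -0.212   0.0951] top [ 0.6351 -0.212   0.0951] 0.09778111023999636
scene yel 1871 [293. 316.] [0.8408 0.2523 0.0031] top [0.8407 0.2773 0.0263] 0.027813633723423735
```

```bash
python3 - <<'E'
from h import *
for n in("side","scene"):
    z=np.load(f"pics/{n}0.npz"); P=cloud(n,d=z['d'])
    for nm,c,r,zl,zh in(("jigrail",(.6,.09),.2,.046,.068),("plate",(.6,.09),.15,.0595,.0625),("rack",(.53,-.225),.11,.052,.063)):
        m=(np.hypot(P[...,0]-c[0],P[...,1]-c[1])<r)&(P[...,2]>zl)&(P[...,2]<zh)
        m=cv2.morphologyEx(m.astype(np.uint8),cv2.MORPH_OPEN,np.ones((2,2)))
        N,L,S,_=cv2.connectedComponentsWithStats(m); i=1+np.argmax(S[1:,4])
        q=P[L==i][:,:2]
        print(n,nm,len(q),cv2.minAreaRect((q*1000).astype(np.float32)), P[L==i][:,2].mean())
E
```

```text
side jigrail 4116 ((426.03094482421875, -194.70297241210938), (931.0114135742188, 294.7777099609375), 59.6319694519043) 0.058144861646284914
side plate 248 ((342.13153076171875, -235.6754150390625), (792.6593017578125, 98.50579833984375), 52.84952926635742) 0.06319218942133348
side rack 1205 ((308.62823486328125, -326.3437805175781), (606.4561767578125, 159.259521484375), 23.860382080078125) 0.06026358321750106
scene jigrail 4051 ((708.3564453125, 380.3213806152344), (917.4586181640625, 279.248046875), 64.10272979736328) 0.05845069226452515
scene plate 36 ((548.9113159179688, 41.395103454589844), (36.74940490722656, 19.731847763061523), 72.47998809814453) 0.060238369542846955
scene rack 384 ((738.682861328125, 245.39358520507812), (1130.539794921875, 136.46237182617188), 65.60258483886719) 0.06561209505787322
```

```bash
python3 - <<'E'
from h import *
for n in("side","scene"):
    z=np.load(f"pics/{n}0.npz"); P=cloud(n,d=cv2.medianBlur(z['d'],3))
    for nm,c,r,zl,zh in(("jigrail",(.6,.09),.2,.046,.068),("rack",(.53,-.225),.11,.054,.064)):
        m=((np.hypot(P[...,0]-c[0],P[...,1]-c[1])<r)&(P[...,2]>zl)&(P[...,2]<zh)).astype(np.uint8)
        N,L,S,_=cv2.connectedComponentsWithStats(m); i=1+np.argmax(S[1:,4])
        m2=cv2.morphologyEx((L==i).astype(np.uint8),cv2.MORPH_OPEN,np.ones((3,3)))&m
        q=P[m2>0][:,:2]
        print(n,nm,len(q),cv2.minAreaRect((q*1000).astype(np.float32)), P[m2>0][:,2].mean())
E
```

```text
side jigrail 4140 ((578.4584350585938, 90.50448608398438), (176.59664916992188, 253.162841796875), 0.8269427418708801) 0.05630230544923181
side rack 1181 ((534.607666015625, -224.0373077392578), (62.30628967285156, 150.88064575195312), 9.671645164489746) 0.0589349218263629
scene jigrail 4109 ((578.7111206054688, 89.45753479003906), (175.7987823486328, 254.78028869628906), 0.722050666809082) 0.055732453343007596
scene rack 391 ((534.9085693359375, -223.48141479492188), (59.9410285949707, 153.7178955078125), 10.49335765838623) 0.059027825751047126
```

Request:
carry_out(plan=[[38.2,-66.8,0,-1.236,0],[38.2,-66.8,0,-1.236,0],[38.2,-66.8,0,-1.236,0],[38.2,-66.8,0,-1.236,0],[38.2,-66.8,0,-1.236,0],[38.2,-66.8,0,-1.236,0],[38.2,-66.8,0,-1.236,0],[38.2,-66.8,0,-1.236,0],[38.2,-66.8,0,-1.236,0],[38.2,-66.8,0,-1.236,0],[38.2,-66.8,0,-1.236,0],[38.2,-66.8,0,-1.236,0],[38.2,-66.8,0,-1.236,0],[38.2,-66.8,0,-1.236,0],[38.2,-66.8,0,-1.236,0],[38.2,-66.8,0,-1.236,0],[38.2,-66.8,0,-1.236,0],[38.2,-66.8,0,-1.236,0],[38.2,-66.8,0,-1.236,0],[38.2,-66.8,0,-1.236,0]], squeeze=10)

```text
clock: 2.1
position: [0.5793, -0.0738, 0.2915]
ee_rot: [-2.203, -2.237, 0.001]
force: [-0.1, 0.5, -0.5]
width: 0.011
```

```bash
cat > w.py <<'E'
from h import *
import sys
s=arm.observe(); im,d=arm.get_image("wrist"); np.savez(f"pics/{sys.argv[1]}.npz",im=im,d=d,pos=s['position'],rot=s['ee_rot'])
cv2.imwrite(f"pics/{sys.argv[1]}.png",im[:,:,::-1]); print(s['clock'],s['position'],s['ee_rot'],s['joints'],s['force'],s['width'])
E
python3 w.py w1
```

```text
2.1 [ 0.5793 -0.0738  0.2915] [-2.2033 -2.2371  0.0011] [-0.3748  0.3993  0.5756  1.7103 -0.2396  1.1046  0.2889] [-0.0784  0.4679 -0.4845] 0.01084302534694335
```

View pics/w1.png

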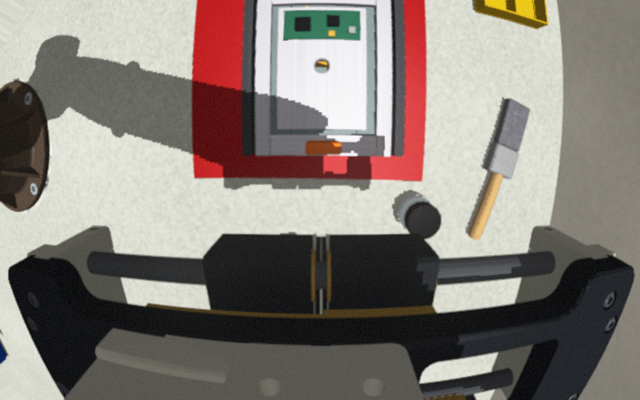

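The wrist view has world +y up. The plate hole is at (321,66), the orange tab at (322,148), and my closed fingers at (320,270), directly on its -y side. The jar at (417,213) is clear. Next I lower the fingers and push.

Request:
carry_out(plan=[[0,0,-5,0,0],[0,0,-10,0,0],[0,0,-14,0,0],[0,0,-15.8,0,0],[0,0,-15.8,0,0],[0,1,-15.8,0,0],[0,2,-15.8,0,0],[0,2.5,-15.8,0,0],[0,3,-15.8,0,0],[0,3.5,-15.8,0,0],[0,4,-15.8,0,0],[0,4.5,-15.8,0,0],[0,5,-15.8,0,0],[0,5.5,-15.8,0,0],[0,5.5,-15.8,0,0],[0,5.5,-15.8,0,0]])

```text
clock: 3.75
position: [0.5789, -0.0181, 0.1332]
ee_rot: [-2.202, -2.237, 0.001]
force: [-0.9, 0.7, -0.2]
width: 0.007
```

```bash
python3 w.py w2
```

```text
3.75 [ 0.5789 -0.0181  0.1332] [-2.2016 -2.2371  0.0015] [-0.3966  0.5754  0.4846  1.8823 -0.3721  0.7765  0.3076] [-0.86    0.7196 -0.2034] 0.007468490319046012
```

Request:
carry_out(plan=[[0,0.4,0,0,0],[0,0.8,0,0,0],[0,1.2,0,0,0],[0,1.5,0,0,0],[0,1.7,0,0,0],[0,1.8,0,0,0],[0,1.9,0,0,0]])

```text
clock: 4.5
position: [0.5787, 0.0007, 0.1332]
ee_rot: [-2.202, -2.237, 0.002]
force: [-1.7, -2.9, 1.3]
width: 0.005
```

Request:
carry_out(plan=[[0,0.1,0,0,0],[0,0.2,0,0,0],[0,0.3,0,0,0],[0,0.3,0,0,0]])

```text
clock: 4.9
position: [0.5786, 0.0017, 0.1332]
ee_rot: [-2.205, -2.236, 0.004]
force: [-2.2, -8.6, 1.3]
width: 0.004
```

```bash
python3 w.py w3
```

```text
4.9 [0.5786 0.0017 0.1332] [-2.2051 -2.2358  0.0044] [-0.4347  0.5754  0.4883  1.8838 -0.3716  0.7759  0.2705] [-2.2137 -8.6033  1.3344] 0.003511673763937805
```

View pics/w3.png

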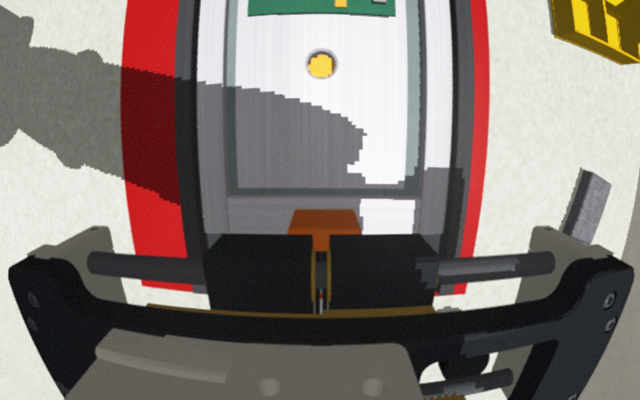

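The carriage is against its stop: the reaction rose to 8.6 N while the tool hardly advanced. The view shows the fingers against the tab and brass (yellow) visible through the hole at (321,63). I'll back off and look straight down through the hole.

Request:
carry_out(plan=[[0,-1,0,0,0],[0,-2,0,0,0],[0,-2.5,3,0,0],[0,-2.5,6.5,0,0],[0,1,6.5,0,0],[0,3.5,6.5,0,0],[0,3.5,6.5,0,0],[0,3.5,6.5,0,0],[0,3.5,6.5,0,0]])

```text
clock: 5.85
position: [0.5786, 0.0355, 0.1982]
ee_rot: [-2.207, -2.235, 0.005]
force: [-0.2, -0.3, -0.6]
width: 0.002
```

```bash
python3 w.py w4; python3 - <<'E'
from h import *
for n in("w1","w3","w4"):
    z=np.load(f"pics/{n}.npz"); 
z=np.load("pics/w4.npz"); im=z['im'];d=z['d']
print(wplane(321,66,.061,*[np.load("pics/w1.npz")[k] for k in("pos","rot")]),wplane(321,63,.061,*[np.load("pics/w3.npz")[k] for k in("pos","rot")]))
cv2.imwrite("pics/c4.png",cv2.resize(im[60:220,220:420,::-1],None,fx=4,fy=4,interpolation=cv2.INTER_CUBIC)[:600])
E
```

```text
5.85 [0.5786 0.0355 0.1982] [-2.2067 -2.2346  0.0047] [-0.5306  0.4933  0.5362  1.8279 -0.3103  0.9077  0.1599] [-0.1816 -0.2675 -0.6363] 0.0015559441566572471
[0.5775 0.0571 0.061 ] [0.5774 0.1025 0.061 ]
```

View pics/c4.png

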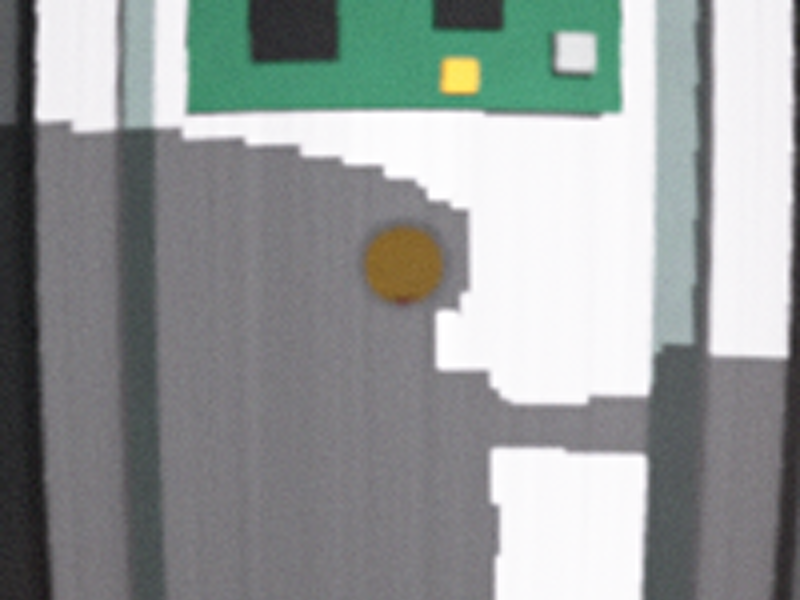

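A dark red sliver shows at the bottom of the hole, at crop (402,300), and the rest is flat brass. So the bore lies almost straight toward -y from the hole, about 14 mm away. I'll confirm that by feel. Next is the rack.

Request:
carry_out(plan=[[0,-5,5,0,5],[-1,-10,5.5,0,5],[-1.5,-15,5.5,0,5],[-2,-20,5.5,0,5],[-2.5,-25,5.5,0,5],[-3,-30,5.5,0,5],[-3.6,-35,5.5,0,5],[-3.6,-37,5.5,0,5],[-3.6,-37,5.5,0,5],[-3.6,-37,5.5,0,5]])

```text
clock: 6.9
position: [0.5413, -0.3368, 0.253]
ee_rot: [-2.212, -2.229, 0.006]
force: [-0.2, 0.3, -0.4]
width: 0.545
```

```bash
python3 w.py w5; python3 - <<'E'
from h import *
z=np.load("pics/w5.npz"); im=z['im']; pos,rot=z['pos'],z['rot']
m=hsvmask(im,(0,150,50),(5,255,255))
N,L,S,C=cv2.connectedComponentsWithStats(m)
for i in range(1,N):
    if S[i,4]>60:
        v,u=np.nonzero(L==i); q=np.array([wplane(a,b,.106,pos,rot)[:2] for a,b in zip(u,v)])
        print(S[i],C[i],q.mean(0),cv2.minAreaRect((q*1000).astype(np.float32)),"depth",np.median(z['d'][L==i]))
cv2.imwrite("pics/c5.png",cv2.resize(im[20:220,200:440,::-1],None,fx=2.5,fy=2.5))
z=np.load("pics/w4.npz"); im=z['im']; pos,rot=z['pos'],z['rot']
a=wplane(320.75,126.25,.061,pos,rot); b=wplane(320.5,134.75,.0505,pos,rot); print("hole",a,"sliver",b)
print(im[118:138,312:330].tolist() if 0 else im[118:140,321])
E
```

```text
6.9 [ 0.5413 -0.3368  0.253 ] [-2.2116 -2.2294  0.0057] [ 0.0853  0.533   0.592   1.6227 -0.3221  1.0876  0.7727] [-0.159   0.3234 -0.4439] 0.5453577321643812
[312 107  23  40 653] [322.9326 125.7259] [ 0.5423 -0.2695] ((542.2730102539062, -269.8278503417969), (14.50895881652832, 30.379737854003906), 6.130710601806641) depth 0.23167528
hole [0.5777 0.1024 0.061 ] sliver [0.5776 0.0958 0.0505]
[[130  96  44]
 [135 105  49]
 [135 102  47]
 [132 101  43]
 [134 104  48]
 [134 103  41]
 [136 103  46]
 [135 106  48]
 [134 102  44]
 [136 104  47]
 [136 104  47]
 [134 106  52]
 [131  99  45]
 [136 105  46]
 [134 102  47]
 [131 100  51]
 [113  75  45]
 [109  74  65]
 [109  96 100]
 [124 118 124]
 [126 123 130]
 [125 126 129]]
```

View pics/c5.png

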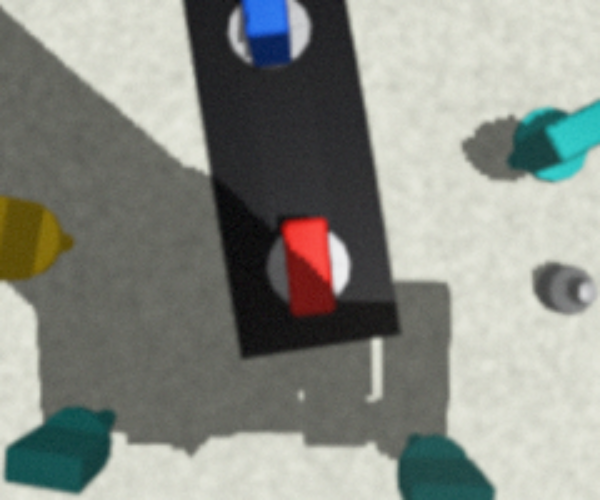

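The crop shows the red grip at (310,265) in the near rack hole and the blue dowel at (268,30) in the far one. Turquoise, yellow and nozzle items are well clear. The grip's thin direction is 6° from world x.

Request:
carry_out(plan=[[0,4,-2,0.05,5],[0.1,6.7,-4,0.1,5],[0.1,6.7,-4,0.1,5],[0.1,6.7,-4,0.1,5],[0.1,6.7,-8,0.1,5],[0.1,6.7,-11,0.1,5],[0.1,6.7,-11.8,0.1,5],[0.1,6.7,-11.8,0.1,5],[0.1,6.7,-11.8,0.1,5]], squeeze=30)

```text
clock: 7.85
position: [0.5438, -0.269, 0.1364]
ee_rot: [2.096, 2.34, -0.004]
force: [0.9, -0.7, -0.2]
width: 0.546
```

Request:
carry_out(plan=[[0,0,0,0,1],[0,0,0,0,1],[0,0,0,0,1],[0,0,0,0,1],[0,0,0,0,1],[0,0,0,0,1],[0,0,0,0,1]], squeeze=35)

```text
clock: 8.55
position: [0.5437, -0.269, 0.1365]
ee_rot: [2.096, 2.34, -0.004]
force: [-1.5, 1.4, 3.0]
width: 0.147
```

Request:
carry_out(plan=[[0,0,2,0,1],[0,0,5,0,1],[0,0,9,0,1],[0,0,13,0,1],[1,5,14,0,1],[1,10,14,0,1],[2,15,14,0,1],[2,20,14,0,1],[3,25,14,0,1],[3.3,30,14,0,1],[3.3,34,13,0,1],[3.3,37.2,10,0,1],[3.3,37.2,7,0,1],[3.3,37.2,7,0,1],[3.3,37.2,7,0,1]])

```text
clock: 10.05
position: [0.5766, 0.102, 0.2067]
ee_rot: [2.097, 2.339, -0.007]
force: [0.4, -0.0, -1.3]
width: 0.147
```

```bash
python3 w.py w6; python3 - <<'E'
from h import *
crops=[]
for n in("side","scene"):
    im,d=arm.get_image(n); np.savez(f"pics/{n}6.npz",im=im,d=d)
    c=arm.get_calibration(n);K=c["intrinsics"]
    for P in([.577,.102,.08],):
        p,_=cv2.projectPoints(np.array([P]),c["rvec"],c["tvec"],K,None); u,v=p.ravel(); print(n,u,v)
    u,v=int(u),int(v); crops.append(cv2.resize(im[v-35:v+35,u-45:u+45,::-1],None,fx=4.4,fy=4.4,interpolation=cv2.INTER_CUBIC))
z=np.load("pics/w6.npz")['im']
cv2.imwrite("pics/c6.png",np.hstack(crops))
E
```

```text
10.05 [0.5766 0.102  0.2067] [ 2.0974  2.3385 -0.0066] [-0.6161  0.4851  0.4967  1.8024 -0.2779  0.9273  0.1098] [ 0.3848 -0.0367 -1.2693] 0.14749608095412353
side 296.46743825340934 182.2142561188756
scene 344.25678026069886 216.80393247479074
```

View pics/c6.png

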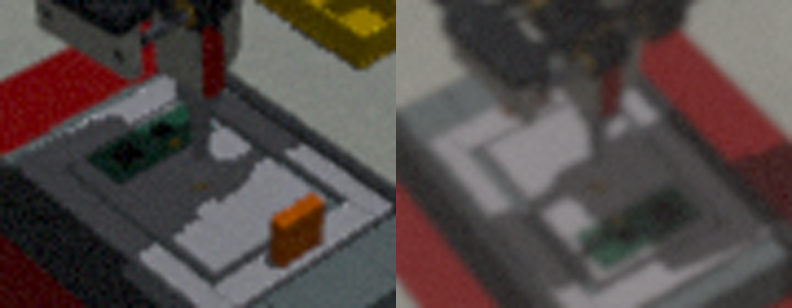

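The pin is held upright, with its tip at side crop (203,158) and scene crop (597,157). Both match the projected hole position within 1–2 mm. Lowering gently.

Request:
carry_out(plan=[[0,0,-1,0,1],[0,0,-1.6,0,1],[0,0,-1.8,0,1],[0,0,-2,0,1],[0,0,-2.2,0,1],[0,0,-2.4,0,1],[0,0,-2.5,0,1],[0,0,-2.5,0,1]])

```text
clock: 11.0
position: [0.5777, 0.1019, 0.1831]
ee_rot: [2.097, 2.337, -0.001]
force: [-0.7, -0.8, -1.3]
width: 0.15
```

Request:
carry_out(plan=[[0,0,-0.2,0,1],[0,0,-0.4,0,1],[0,0,-0.6,0,1],[0,0,-0.7,0,1],[0,0,-0.8,0,1],[0,0,-0.8,0,1]])

```text
clock: 11.6
position: [0.5778, 0.1018, 0.1762]
ee_rot: [2.098, 2.337, -0.0]
force: [-5.2, -0.4, 12.2]
width: 0.154
```

Contact with the bush at TCP z ≈ 0.1763. I'll grip harder, ease off to a light touch, and drag toward -y.

Request:
carry_out(plan=[[0,0,0,0,1],[0,0,0,0,1],[0,-0.2,-0.02,0,1],[0,-0.4,-0.02,0,1],[0,-0.6,-0.02,0,1]], squeeze=60)

```text
clock: 12.1
position: [0.5781, 0.0978, 0.1764]
ee_rot: [2.097, 2.339, 0.004]
force: [0.9, 7.5, 4.2]
width: 0.151
```

Request:
carry_out(plan=[[0,-0.2,0,0,1],[0,-0.4,-0.02,0,1],[0,-0.5,-0.02,0,1]])

```text
clock: 12.4
position: [0.5782, 0.094, 0.1763]
ee_rot: [-2.095, -2.34, -0.006]
force: [-1.0, 4.9, 3.4]
width: 0.152
```

Request:
carry_out(plan=[[0,-0.2,-0.02,0,1],[0,-0.4,-0.04,0,1],[0,-0.4,-0.05,0,1]])

```text
clock: 12.7
position: [0.5781, 0.0893, 0.1756]
ee_rot: [-2.096, -2.34, -0.005]
force: [-0.5, 1.9, 0.3]
width: 0.149
```

The tip has dropped in: z has fallen and the vertical force is gone. Going down in small steps, watching the side forces.

Request:
carry_out(plan=[[0,0,-0.1,0,1],[0,0,-0.2,0,1],[0,0,-0.3,0,1],[0,0,-0.3,0,1]])

```text
clock: 13.1
position: [0.578, 0.0892, 0.1723]
ee_rot: [-2.096, -2.34, -0.004]
force: [0.2, 3.0, -1.5]
width: 0.149
```

Request:
carry_out(plan=[[0,0,-0.2,0,1],[0,0,-0.4,0,1],[0,0,-0.6,0,1],[0,0,-0.6,0,1]])

```text
clock: 13.5
position: [0.5778, 0.0893, 0.1659]
ee_rot: [-2.096, -2.34, -0.004]
force: [-0.5, 3.1, -2.3]
width: 0.147
```

Request:
carry_out(plan=[[0,0,-0.2,0,1],[0,0,-0.4,0,1],[0,0,-0.5,0,1],[0,0,-0.5,0,1]])

```text
clock: 13.9
position: [0.5778, 0.0892, 0.1606]
ee_rot: [-2.096, -2.339, -0.003]
force: [-0.6, 3.5, -1.4]
width: 0.147
```

Request:
carry_out(plan=[[0,0,-0.1,0,1],[0,0,-0.2,0,1],[0,0,-0.3,0,1],[0,0,-0.4,0,1],[0,0,-0.4,0,1]])

```text
clock: 14.4
position: [0.5777, 0.0892, 0.1564]
ee_rot: [-2.096, -2.339, -0.003]
force: [-0.9, 3.3, -1.5]
width: 0.15
```

Request:
carry_out(plan=[[0,0,-0.1,0,1],[0,0,-0.2,0,1],[0,0,-0.3,0,1],[0,0,-0.3,0,1]])

```text
clock: 14.8
position: [0.5776, 0.0892, 0.1532]
ee_rot: [-2.096, -2.339, -0.003]
force: [0.0, 2.5, -1.1]
width: 0.152
```

Request:
carry_out(plan=[[0,0,-0.1,0,1],[0,0,-0.2,0,1],[0,0,-0.2,0,1]])

```text
clock: 15.1
position: [0.5776, 0.0892, 0.1511]
ee_rot: [-2.096, -2.339, -0.003]
force: [-0.3, 4.1, -1.4]
width: 0.15
```

Request:
carry_out(plan=[[0,0,-0.1,0,1],[0,0,-0.2,0,1],[0,0,-0.2,0,1]])

```text
clock: 15.4
position: [0.5776, 0.0892, 0.1489]
ee_rot: [-2.096, -2.339, -0.003]
force: [-0.2, 2.4, -1.9]
width: 0.147
```

Request:
carry_out(plan=[[0,0,-0.1,0,1],[0,0,-0.15,0,1],[0,0,-0.2,0,1],[0,0,-0.2,0,1]])

```text
clock: 15.8
position: [0.5776, 0.0892, 0.1468]
ee_rot: [-2.096, -2.339, -0.002]
force: [-1.0, 2.8, -0.8]
width: 0.149
```

Request:
carry_out(plan=[[0,0,-0.1,0,1],[0,0,-0.15,0,1],[0,0,-0.2,0,1],[0,0,-0.2,0,1]])

```text
clock: 16.2
position: [0.5776, 0.0892, 0.1447]
ee_rot: [-2.096, -2.339, -0.002]
force: [0.1, 3.2, -1.7]
width: 0.151
```

Request:
carry_out(plan=[[0,0,-0.1,0,1],[0,0,-0.2,0,1],[0,0,-0.3,0,1],[0,0,-0.4,0,1],[0,0,-0.4,0,1]])

```text
clock: 16.7
position: [0.5776, 0.0892, 0.1406]
ee_rot: [-2.095, -2.339, -0.002]
force: [0.1, 2.7, -1.8]
width: 0.149
```

Request:
carry_out(plan=[[0,0,-0.1,0,1],[0,0,-0.2,0,1],[0,0,-0.25,0,1],[0,0,-0.25,0,1]])

```text
clock: 17.1
position: [0.5776, 0.0892, 0.1379]
ee_rot: [-2.095, -2.339, -0.002]
force: [0.0, 3.4, -0.6]
width: 0.146
```

Request:
carry_out(plan=[[0,0,-0.05,0,1],[0,0,-0.1,0,1],[0,0,-0.1,0,1]])

```text
clock: 17.4
position: [0.5778, 0.0892, 0.1374]
ee_rot: [-2.096, -2.34, -0.003]
force: [-2.0, 2.9, 4.8]
width: 0.145
```

The collar is home: TCP 0.1374 against the expected 0.1375, with a light upward reaction. Releasing and lifting clear.

Request:
carry_out(plan=[[0,0,0,0,1],[0,0,0,0,3],[0,0,0,0,5],[0,0,0,0,5],[0,0,0,0,5],[0,0,3,0,5],[0,0,7,0,5],[0,0,10,0,5],[0,-3,13,0,5],[0,-7,13,0,5],[0,-7,13,0,5],[0,-7,13,0,5]])

```text
clock: 18.6
position: [0.5777, 0.018, 0.2676]
ee_rot: [-2.099, -2.337, -0.003]
force: [0.2, 0.2, 0.3]
width: 0.547
```

```bash
python3 w.py w7; python3 - <<'E'
from h import *
z=np.load("pics/w7.npz"); im=z['im']
crops=[cv2.resize(im[60:200,230:410,::-1],(390,303))]
im,d=arm.get_image("side"); P=cloud("side",d=d)
m=hsvmask(im,(0,150,50),(5,255,255)); m[P[...,2]<.063]=0
q=P[(m>0)&(np.hypot(P[...,0]-.577,P[...,1]-.089)<.03)]; print(len(q),np.median(q,0),q[:,2].min(),np.percentile(q[:,2],[90,97]))
for z0,z1 in((.066,.086),(.086,.108)):
    s=q[(q[:,2]>z0)&(q[:,2]<z1)]; print(z0,s.mean(0))
v,u=158+0,250
crops.append(cv2.resize(im[145:215,251:341,::-1],(390,303),interpolation=cv2.INTER_CUBIC))
cv2.imwrite("pics/c7.png",np.hstack(crops))
E
```

```text
18.6 [0.5777 0.018  0.2676] [-2.0989 -2.3369 -0.0033] [-0.5102  0.4063  0.5393  1.7568 -0.2393  1.0427  0.2218] [0.2178 0.2101 0.3168] 0.5470177663815161
95 [0.5714 0.0848 0.0931] 0.06745604444754154 [0.1063 0.1071]
0.066 [0.5713 0.0859 0.0772]
0.086 [0.5728 0.0862 0.099 ]
```

View pics/c7.png

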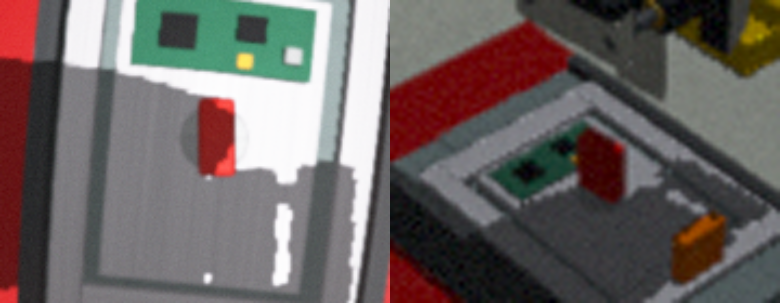

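The pin stands upright and released. In the wrist crop its grip is at (216,136), centred on its collar, and the grip top is at 107 mm (61 + 46 expected).

```bash
python3 -c "
from cell import arm
print(arm.observe()['clock']);print(arm.sign_off())"
```

```text
18.7
the job is handed in; nothing more can be done
None
```

The red pin is fully home in the carriage plate and bush, standing upright and released. I handed the job in at 18.7 s; no verdict is reported.

- **Carriage:** I pushed it by the orange tab until the end stop pushed back with about 8.6 N.
- **Finding the bore:** A view straight down the hole showed a sliver of the bore on its -y side. I rested the tip on the bush, which read about 12 N at first touch. I then eased off and dragged the pin about 13 mm toward -y until it dropped in.
- **Driving in:** The pin went down in small steps with side forces of about 4 N or less. The collar met the plate at about 5 N, at the expected height.
- **Last checks:** The side camera put the grip top at about 107 mm, which is the height for fully home. The views showed the pin upright and the gripper clear of everything. I judged upright by eye and from a rough depth check, not to the exact angle.
- **Bystanders:** I never reached for the dowel, jar, reel, screwdriver or nozzle, but did not re-measure their positions at the end.

No check failed or disagreed.

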